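# Stack the headlamp parts trays

## Task

Clear the headlamp bench by stacking the parts trays: put the blue tray with the projector lamps on the grey tray, then the red tray with the reflectors on the blue one, each fully home with its four corner pins down in the sockets of the tray below. Keep the lamps and reflectors in their trays, set the trays down rather than dropping them, and leave the grey tray where it stands and the other things on the bench alone.

Things in the scene. Friction and masses are not known exactly. Their poses are not given: they have to be found in the camera images.
- base_tray: grey stacking tray, heavy (1.2 kg), loose on the bench, bottom of the stack, two flat aluminium lamp frames in it; shape as the blue tray. Origin: centre of the tray at pin-tip level (the bench surface); x along its long side, y along its short side, z up. Another tray seated on it has its origin 82 mm above this one's, its floor resting on the post tops; it also fits turned half round.
- blue_tray: blue stacking tray, 220 x 140 mm (x by y), 96 mm high, about 0.36 kg empty, a pair of projector lamps in it. Origin: centre of the tray at the level of its pin tips (on the bench at the start); x along the long side, y along the short side, z up. Floor top at z = 18 mm, side walls up to z = 44, four corner posts up to z = 96; the parts in it reach up to z = 60.
- red_tray: red stacking tray, same shape, size, mass and axes as the blue one, a pair of shiny reflector bowls in it. Origin: centre of the tray at the level of its pin tips
- blue_handle (a point): middle of the blue tray's black carrying handle, 82 mm above the tray's origin: a bar 12 mm thick (along tray x), 88 mm long (along tray y), from z = 72 to 92 mm, open below except two 12 mm uprights at y = +-38 mm
- red_handle (a point): middle of the red tray's black carrying handle, shaped and placed as on the blue tray
- blue_pin (a point): tip of one of the blue tray's four steel pins: 10 mm thick, round-ended, sticking out 14 mm below the tray floor, at x = +-97, y = +-57 mm, serving as feet (this one at +97, +57). The red and grey trays have the same
- base_socket (a point): centre of the mouth of one of the grey tray's four sockets: square, 15 mm wide, 18 mm deep, open upward in the top of a 25 mm square corner post, 96 mm above the tray's origin, at x = +-97, y = +-57 mm (this one at +97, +57). The blue and red trays have the same
- projector1: projector lamp lying loose lens-up in the blue tray, on its -x half: aluminium, black rim, glass lens, 56 x 62 mm, 42 mm high, 0.11 kg. Origin: centre of its underside
- projector2: projector lamp lying loose lens-up in the blue tray, on its +x half: aluminium, black rim, glass lens, 56 x 62 mm, 42 mm high, 0.11 kg. Origin: centre of its underside
- reflector1: shiny reflector bowl standing loose in the red tray, on its -x half: 60 mm wide, 36 mm high, 0.06 kg. Origin: centre of its underside
- reflector2: shiny reflector bowl standing loose in the red tray, on its +x half: 60 mm wide, 36 mm high, 0.06 kg. Origin: centre of its underside
- jar: bystander: glass jar, 60 mm wide, 75 mm high, yellow cap. Origin: centre of its underside
- pliers: bystander: pliers with red grips, lying flat, 165 mm long along its x, 12 mm high. Origin: underside, near the middle
- spare_projector: bystander: one more projector lamp with a bright steel rim, on the bench, 56 x 62 mm, 42 mm high. Origin: centre of its underside
- washer: bystander: white plastic ring, 44 mm wide, 5 mm high, on the bench. Origin: centre of its underside
- bezel: bystander: bright steel lens ring, 68 mm wide, 12 mm high, on the bench. Origin: centre of its underside
- screwdriver: bystander: screwdriver lying along its x. Origin near its middle
- wrench: bystander: wrench lying along its x. Origin near its middle

How it is judged:
By the outcome, as a careful person would: the job done as asked, in the order asked, and still so for the second after the job is handed in, with the robot touching nothing.
It also fails if it takes over 62 s, if anything falls off the work surface, if the arm or the gripper's body presses on something with over 40 N, if the wrist force passes 120 N, or if a joint passes its speed limit or range.

## Robot

A 7-joint arm with a two-finger parallel gripper is mounted at the origin on the work surface. World frame = base frame: x ahead of the robot, y to its left, z up, the work surface at z = 0. Lengths are in m, angles in rad, forces in N, time in s.
With the tool pointing down it reaches from about 0.425 to 0.875 m from the base axis. Payload 4.7 kg.
Tool frame: the origin (TCP) lies midway between the tips of the shut fingers; the grasp point (between the pads) lies 19 mm behind it; x points along the fingers, z is the direction in which the jaws open and shut, and the axes are right-handed (so a half turn about x gives the same grasp; the last joint's range is limited). The gripper opens to 87 mm and grips with 3 to 60 N. Pads are 19 mm wide; open, the fingers measure 117 mm over their backs; the gripper's body (75 mm by 190 mm) begins 51 mm behind the grasp point.
Start: joints at [-1.264, 0.321, -0.07, 1.45, 0.023, 1.371, -0.057], TCP at [0.188, 0.622, 0.223] pointing down, gripper open.
Joint ranges: [-2.86, 2.86], [-0.3, 2.09], [-1.38, 1.24], [0.06, 2.45], [-1.56, 4.7], [0.09, 2.05], [-2.69, 2.69]. Speed limits (rad/s): [2.57, 2.57, 3.14, 3.14, 3.14, 3.14, 3.14].

## Interface

Orientations are given as a rotation vector (axis times angle).
In Python, from bench import ctrl, vision, close_job gives the robot as it stands. The module is installed in compiled form; this text tells all that it offers.
- The arm moves only by the tool servo_tool, never from a script. Its argument "commands" is a list that holds one entry, the list of rows, each a list of 7 numbers: the turn, a rotation vector about the tool's x, y, z in degrees, then the shift along the tool's x, y, z in mm, then the finger opening in mm, from 0 to 87. In form: [[[wx, wy, wz, x, y, z, grip], ...]]. A call has 1 to 5 rows; each row is the pose to reach, as a shift and turn from the pose commanded when the call began, along the tool's axes at that moment; what a row does not reach only later rows make up. A row lasts 1/8 s, in which the tool goes at most 62.5 mm and 10.7 degrees, less where a joint would pass 70% of its speed; a pose out of reach is approached as far as the arm can. A call with a gripper value outside its range is refused whole. The fingers move at their own pace and stop on an object; "newtons" is the grip in N (left out, the last holds). Time passes only in rows, so rows that repeat a pose let the fingers close. It gives the time, the measured TCP pose, the force and the opening at its end, in the units of the state.
- ctrl.get_state(): the state, without advancing time (a new reading comes with each control period).
- vision.get_image(name): name is "side" or "top"; returns the picture (400x640x3 uint8, red, green, blue); there is no depth.
- vision.camera_info(name): a dict with "fov_y" (degrees; the focal length in pixels is half the picture's height over the tangent of half this angle, whatever the lens; pixels are square), "cx", "cy" (the principal point, pixels), "pose" (4x4, takes a point from camera to world coordinates). Camera axes: x right, y down, z forward; pixel columns grow to the right and rows downward; lengths in m; the calibration is good to about 2 mm. A picture is of the moment at which its call begins. camera_info takes no time and is no camera call.
- close_job(): hands the job in, once; it reports no verdict.
The state is a dict: "time": time; "joint_positions": joint angles; "qd": joint speeds; "joint_torque": joint torques, N m; "position": TCP position; "tool_rot": TCP orientation; "ft_force": force on the tool from outside, world axes, zero at the start; "torque": the same for the moment, N m; "grip_width": opening from 0.0 (shut) to 1.0 (fully open).
Only numpy, scipy, OpenCV 4.12 (cv2) and the standard library are available. Lean on these libraries where they do the work, as an engineer would, in place of code of your own. Each camera call takes 0.05 s, during which the arm holds its last target. There are 200 camera calls.

## Working session

There is one attempt and no reset: what is moved stays moved. The work goes in short steps, Python scripts to look and compute and a tool call to move; the robot and the scene stay as the last step left them, time stands still between calls to the robot, and variables do not carry over. Pictures are saved under pics/ and viewed, about 8 in all and at most 12, crops included, and the job is handed in when it is done.

Besides the shell and the picture viewer there is one more tool, called after "Request:" by a JSON object that holds its "op" and its "data", one argument or row to a line. servo_tool: Moves the arm, as the interface text tells. Its arguments: {"type":"object","properties":{"commands":{"type":"array"},"newtons":{"type":"number"}},"required":["commands"]}

```bash
mkdir -p pics; cat > h.py <<'E'
import numpy as np, cv2
from scipy.spatial.transform import Rotation as R
from bench import ctrl, vision
def info(n):
    i=vision.camera_info(n); f=200/np.tan(np.radians(i['fov_y'])/2); return f,i['cx'],i['cy'],np.array(i['pose'])
def ray(n,u,v):
    f,cx,cy,T=info(n); d=T[:3,:3]@np.array([(u-cx)/f,(v-cy)/f,1]); return T[:3,3],d/np.linalg.norm(d)
def plane(n,u,v,z):
    o,d=ray(n,u,v); return o+d*(z-o[2])/d[2]
def proj(n,p):
    f,cx,cy,T=info(n); q=T[:3,:3].T@(np.asarray(p)-T[:3,3]); return np.array([cx+f*q[0]/q[2],cy+f*q[1]/q[2]])
def tri(a,b):
    (o1,d1),(o2,d2)=ray('top',*a),ray('side',*b)
    s=np.linalg.lstsq(np.c_[d1,-d2],o2-o1,rcond=None)[0]
    p,q=o1+s[0]*d1,o2+s[1]*d2; return (p+q)/2,np.linalg.norm(p-q)
def snap(n,k):
    im=cv2.cvtColor(vision.get_image(n),cv2.COLOR_RGB2BGR); cv2.imwrite(f'pics/{k}.png',im); return im
E
python3 - <<'E'
from h import *
np.set_printoptions(precision=3,suppress=True)
a=snap('top','t0');b=snap('side','s0')
for n in('top','side'): print(n,info(n))
s=ctrl.get_state(); print(s); print(R.from_rotvec(s['tool_rot']).as_matrix())
E
```

```text
top (np.float64(441.1514265491285), 321.154667832205, 201.79198793731564, array([[ 0.013, -0.988,  0.152,  0.355],
       [-1.   , -0.013,  0.   ,  0.012],
       [ 0.002, -0.152, -0.988,  1.554],
       [ 0.   ,  0.   ,  0.   ,  1.   ]]))
side (np.float64(506.7806700870386), 319.15672735475636, 207.1554460946423, array([[ 0.763, -0.479,  0.433, -0.296],
       [-0.646, -0.576,  0.501, -0.997],
       [ 0.01 , -0.662, -0.749,  1.615],
       [ 0.   ,  0.   ,  0.   ,  1.   ]]))
{'time': 0.1, 'joint_positions': array([-1.264,  0.322, -0.07 ,  1.452,  0.023,  1.371, -0.057]), 'qd': array([ 0.001, -0.001, -0.001, -0.003,  0.001, -0.   , -0.   ]), 'joint_torque': array([ -0.   , -49.257,  -0.406, -31.34 ,  -0.064,   0.04 ,   0.   ]), 'position': array([0.188, 0.622, 0.222]), 'tool_rot': array([-0.992,  1.335,  0.99 ]), 'ft_force': array([-0.778, -0.833,  0.321]), 'torque': array([-0.031,  0.021, -0.032]), 'grip_width': 1.0019527965483979}
[[-0.    -0.957  0.289]
 [-0.002  0.289  0.957]
 [-1.    -0.    -0.002]]
```

View pics/t0.png

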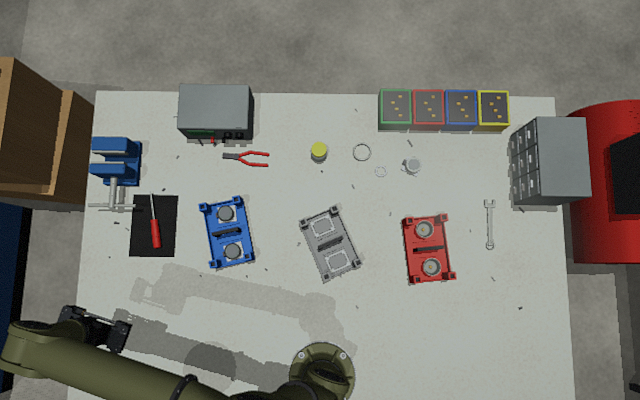

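View pics/s0.png

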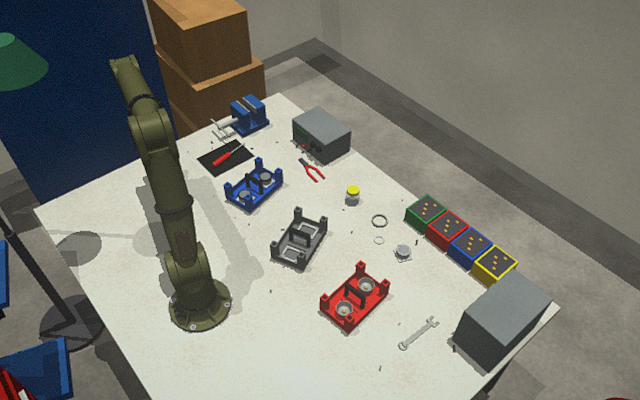

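The top view shows the blue tray at about (228,232), the grey at (330,245) and the red at (430,250), all with their long sides roughly along world x. The side view has them at (253,187), (299,237) and (355,298). I'll zoom in on both for post-level detail.

```bash
python3 - <<'E'
from h import *
a=cv2.imread('pics/t0.png');b=cv2.imread('pics/s0.png')
A=[cv2.resize(a[190:290,x:x+66],None,fx=4,fy=4,interpolation=cv2.INTER_CUBIC) for x in(195,297,397)]
cv2.imwrite('pics/tz.png',np.hstack(A))
B=[cv2.resize(b[y:y+80,x:x+80],None,fx=3.3,fy=3.3,interpolation=cv2.INTER_CUBIC) for x,y in((215,145),(260,198),(315,257))]
cv2.imwrite('pics/sz.png',np.hstack(B))
for im,n in((a,'top'),(b,'side')):
  h=cv2.cvtColor(im,cv2.COLOR_BGR2HSV)
  for nm,m,roi in(('blue',cv2.inRange(h,(105,130,60),(125,255,255)),((195,190,65,85),(215,145,75,70))),('red',(cv2.inRange(h,(0,130,60),(8,255,255))|cv2.inRange(h,(172,130,60),(180,255,255))),((395,205,70,85),(312,255,85,80)))):
    x,y,w,hh=roi[n=='side']; mm=np.zeros_like(m); mm[y:y+hh,x:x+w]=m[y:y+hh,x:x+w]
    r=cv2.minAreaRect(cv2.findNonZero(mm)); print(n,nm,r)
E
```

```text
top blue ((225.8463592529297, 231.71771240234375), (66.56721496582031, 45.11991882324219), 78.88695526123047)
top red ((428.59326171875, 248.28555297851562), (66.75216674804688, 46.38652801513672), 83.23382568359375)
side blue ((253.30111694335938, 182.77902221679688), (37.536354064941406, 59.61219024658203), 48.012786865234375)
side red ((354.0000305175781, 295.0000305175781), (45.25482940673828, 67.88224792480469), 45.0)
```

View pics/tz.png

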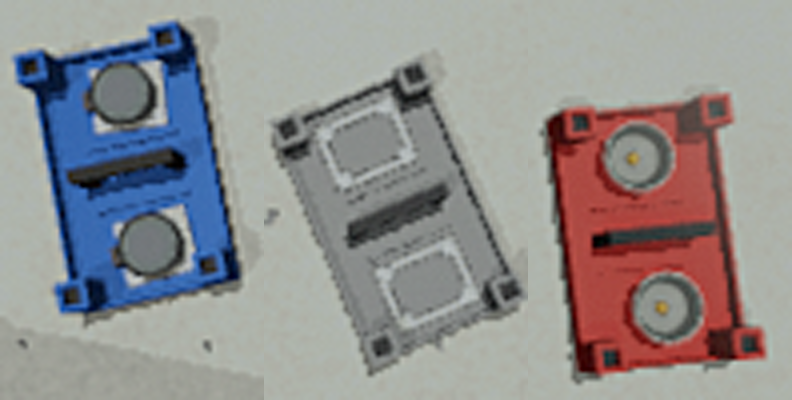

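View pics/sz.png

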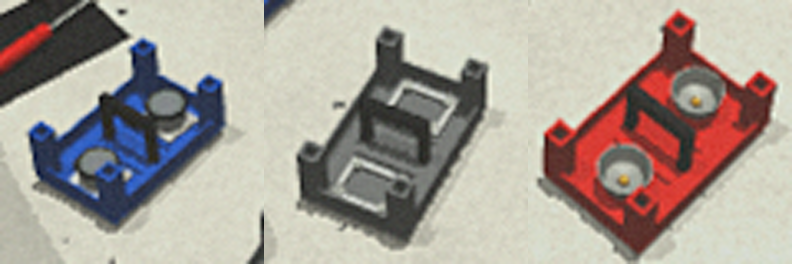

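The zooms show all twelve sockets clearly in both views. I'll refine each seed with a darkness centroid, then fit the tray poses.

```bash
cat >> h.py <<'E'
def refine(im,s,r=3.2,it=6):
    g=im.max(axis=2).astype(float); c=np.array(s,float)
    yy,xx=np.mgrid[:g.shape[0],:g.shape[1]]
    for _ in range(it):
        w=np.clip(r+.5-np.hypot(xx-c[0],yy-c[1]),0,1)
        v=g[w>0]; d=w*np.clip(np.percentile(v,75)-g,0,None)
        c=np.array([(d*xx).sum(),(d*yy).sum()])/d.sum()
    return c
L=np.array([[97,57],[97,-57],[-97,57],[-97,-57]])/1000.
def fit(P,M=L):   # 2D rigid: P = Rot(th) M + t
    t=P.mean(0)-0; m=M.mean(0); A=(P-t);B=(M-m)
    th=np.arctan2((B[:,0]*A[:,1]-B[:,1]*A[:,0]).sum(),(A*B).sum())
    c,s=np.cos(th),np.sin(th); Q=np.array([[c,-s],[s,c]])
    return t-Q@m,th,P-(B@Q.T+t)
S={'blue':([(33,67),(166,39),(72,295),(208,263)],[(145,48),(209,86),(41,133),(111,173)]),
'grey':([(26,129),(149,75),(116,346),(244,290)],[(127,36),(212,68),(49,151),(138,187)]),
'red':([(50,122),(187,109),(83,357),(222,344)],[(151,22),(234,82),(32,129),(114,202)])}
O={'blue':((195,190),(215,145)),'grey':((297,190),(260,198)),'red':((397,190),(315,257))}
E
python3 - <<'E'
from h import *
np.set_printoptions(precision=1,suppress=True)
ims={'top':cv2.imread('pics/t0.png'),'side':cv2.imread('pics/s0.png')}
for k in S:
  for j,n in enumerate(('top','side')):
    z=(4,3.3)[j]
    seed=[(np.array(s)+.5)/z-.5+O[k][j] for s in S[k][j]]
    for nm,pts in(('seed',seed),('ref',[refine(ims[n],s) for s in seed])):
      t,th,res=fit(np.array([plane(n,*p,.096)[:2] for p in pts]))
      print(k,n,nm,t*1000,np.degrees(th),'res',res.ravel()*1000)
E
```

```text
blue top seed [477.4 330.2] 12.908689142361203 res [-1.  -1.2 -1.4  0.   0.2  0.1  2.2  1.1]
blue top ref [477.4 332.1] 13.206674245444994 res [ 0.1  0.1  0.1 -0.1 -0.2  0.   0.   0. ]
blue side seed [476.2 321.9] 13.050171070788897 res [ 1.7  0.1 -2.3  0.2 -1.   0.5  1.6 -0.8]
blue side ref [467.6 304.4] 13.564297421873961 res [-1.2 -2.9 -4.3  1.   1.  -0.6  4.6  2.6]
grey top seed [445.6 -19.1] 23.961562885265582 res [-0.5 -1.6 -0.2  0.9  0.2  0.4  0.5  0.3]
grey top ref [445.9 -19.4] 24.222470552928037 res [ 0.2  0.6  0.5 -0.2 -0.3 -0.1 -0.3 -0.2]
grey side seed [447.5 -26.1] 24.074454456031468 res [ 0.2  0.2 -0.2  0.1  0.2 -0.1 -0.2 -0.2]
grey side ref [443.1 -27.8] 23.31074777422859 res [-3.8 -1.6 -1.6 -1.8  1.8  2.1  3.7  1.4]
red top seed [ 431.2 -350.1] 6.68453625554823 res [ 0.3  0.8 -0.6 -0.2  0.8 -0.1 -0.5 -0.5]
red top ref [ 431.2 -350.9] 6.363925926577153 res [ 0.1 -0.1 -0.1  0.  -0.1 -0.2  0.1  0.3]
red side seed [ 432.3 -354.9] 6.166612652196477 res [-1.1  0.8  1.4 -0.1  1.9  2.3 -2.2 -3. ]
red side ref [ 430.8 -355.5] 6.343315747099801 res [-0.1 -0.3 -0.6  0.2  0.3  0.   0.5  0. ]
```

The top-view fits are rigid to about 0.3 mm: blue (477.4, 332.1) at 13.2°, grey (445.9, −19.4) at 24.2°, red (431.2, −350.9) at 6.4°. The side view disagrees by a few mm, so I'll use top-view measurements relative to each other. First move: go above the blue handle.

Request:
{"op": "servo_tool", "data": {
  "commands": [
    [[60, 0, 0, 0, -361, -194, 50], [60, 0, 0, 0, -361, -194, 50], [60, 0, 0, 0, -361, -194, 50], [60, 0, 0, 0, -361, -194, 50], [60, 0, 0, 0, -361, -194, 50]]
  ],
  "newtons": 40
}}

```text
time: 0.72
position: [0.4095, 0.3995, 0.2223]
tool_rot: [-0.262, 1.555, 0.262]
ft_force: [0.4, 0.1, -0.9]
grip_width: 0.594
```

```bash
cat >> h.py <<'E'
def go(x,y,z,deg):
    s=ctrl.get_state(); M=R.from_rotvec(s['tool_rot']).as_matrix()
    psi=np.degrees(np.arctan2(M[1,2],M[0,2])); p=s['position']*1000
    d=M.T@(np.array([x,y,z])-p)
    print('t %.2f'%s['time'],'pos',p.round(1),'psi %.2f'%psi,'tilt',np.degrees(np.arccos(-M[2,0])).round(2),'F',s['ft_force'].round(1),'w',round(s['grip_width']*87,1),'| wx %.2f'%(psi-deg),'shift',d.round(1))
E
python3 -c "
from h import *
go(477.4,332.1,200,13.2)"
```

```text
t 0.72 pos [409.5 399.5 222.3] psi 19.16 tilt 0.01 F [ 0.4  0.1 -0.9] w 51.7 | wx 5.96 shift [ 22.3 -85.9  42. ]
```

Request:
{"op": "servo_tool", "data": {
  "commands": [
    [[6, 0, 0, 22, -86, 42, 50], [6, 0, 0, 22, -86, 42, 50], [6, 0, 0, 22, -86, 42, 50]]
  ]
}}

```text
time: 1.1
position: [0.4789, 0.3302, 0.1994]
tool_rot: [-0.182, 1.564, 0.178]
ft_force: [-0.7, 0.1, -0.1]
grip_width: 0.577
```

```bash
python3 -c "
from h import *
go(477.4,332.1,67,13.2)
a=snap('top','t1');b=snap('side','s1')
cv2.imwrite('pics/c1.png',np.hstack([cv2.resize(a[150:310,150:350],(400*1,320)),cv2.resize(b[80:240,160:360],(400,320))]))"
```

```text
t 1.10 pos [478.9 330.2 199.4] psi 13.12 tilt 0.16 F [-0.7  0.1 -0.1] w 50.2 | wx -0.08 shift [132.4   2.6  -0.8]
```

View pics/c1.png

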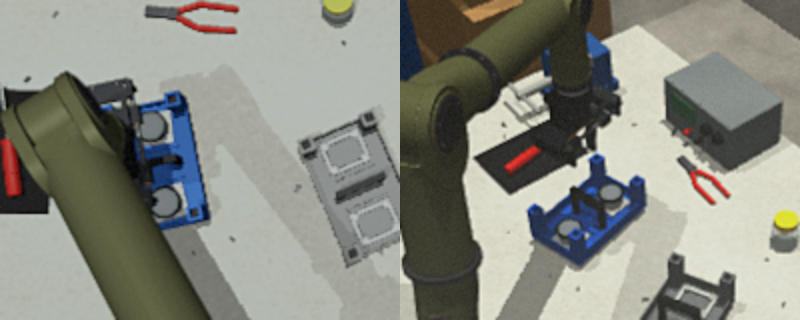

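```bash
python3 -c "
from h import *
np.set_printoptions(precision=1,suppress=True)
print('tcp proj side',proj('side',[.479,.330,.199]),'top',proj('top',[.479,.330,.199]))
print('handle side proj from top pose',proj('side',[.4774,.3321,.082]), 'side px->z.082',plane('side',255,181,.082)*1000)
for k in S:
  t=S[k][0];print(k)
a=cv2.imread('pics/s1.png');cv2.imwrite('pics/c2.png',cv2.resize(a[125:205,215:295],None,fx=7,fy=7,interpolation=cv2.INTER_CUBIC))
"
```

```text
tcp proj side [250.4 158.3] top [217.4 227.4]
handle side proj from top pose [252.4 178.5] side px->z.082 [477.3 312.8  82. ]
blue
grey
red
```

View pics/c2.png

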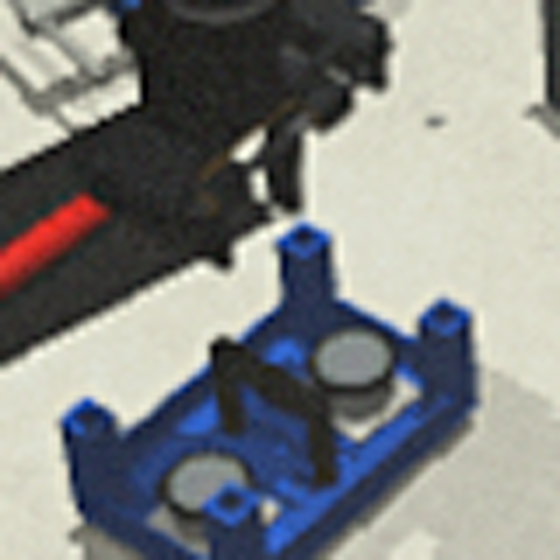

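The fingertip midpoint in the side view, about (251.4,159), agrees with the projected TCP (250.4,158.3). The handle looks a few mm off the top-view estimate, so I'll reconcile the cameras by triangulating.

```bash
python3 -c "
from h import *
np.set_printoptions(precision=1,suppress=True)
im={'top':cv2.imread('pics/t0.png'),'side':cv2.imread('pics/s0.png')}
sb=[(np.array(s)+.5)/7-.5+(215,125) for s in [(305,240),(447,315),(88,413),(232,500)]]
for k in S:
  tp=[refine(im['top'],(np.array(s)+.5)/4-.5+O[k][0]) for s in S[k][0]]
  sd=[(np.array(s)+.5)/3.3-.5+O[k][1] for s in S[k][1]]
  if k=='blue': sd=sb
  if k=='red': sd=[refine(im['side'],s) for s in sd]
  for n,pp in(('top',tp),('side',sd)):
    P=np.array([plane(n,*p,.096)[:2] for p in pp]); t,th,res=fit(P)
    c=P-P.mean(0); sc=np.linalg.norm(c)/np.linalg.norm(L)
    print(k,n,t*1000,np.degrees(th).round(2),'scale %.4f'%sc, 'lens', [np.linalg.norm(P[i]-P[j]).round(4) for i,j in((0,2),(1,3),(0,1),(2,3))])
  for a,b in zip(tp,sd): p,g=tri(a,b); print('   tri',p*1000,'gap',(g*1000).round(1), 'side-pix err vs top', np.array(b)-proj('side',plane('top',*a,.096)))
"
```

```text
blue top [477.4 332.1] 13.21 scale 1.0010 lens [np.float64(0.1943), np.float64(0.194), np.float64(0.1142), np.float64(0.1141)]
blue side [479.1 326.9] 12.67 scale 0.9944 lens [np.float64(0.191), np.float64(0.1939), np.float64(0.113), np.float64(0.1153)]
   tri [561.8 410.7  88.4] gap 4.4 side-pix err vs top [1.1 0.9]
   tri [587.8 298.3  91.1] gap 4.8 side-pix err vs top [1.2 0.5]
   tri [371.4 364.5  95.2] gap 3.9 side-pix err vs top [0.9 0.1]
   tri [397.8 253.9  92.7] gap 3.9 side-pix err vs top [1.  0.4]
grey top [445.9 -19.4] 24.22 scale 1.0040 lens [np.float64(0.1947), np.float64(0.1948), np.float64(0.1149), np.float64(0.1141)]
grey side [447.5 -26.1] 24.07 scale 1.0004 lens [np.float64(0.1942), np.float64(0.1942), np.float64(0.1139), np.float64(0.1139)]
   tri [514.2  71.8  89.3] gap 5.6 side-pix err vs top [1.5 0.8]
   tri [561.1 -33.2  89.1] gap 4.3 side-pix err vs top [1.3 0.9]
   tri [335.9  -8.8  90.7] gap 5.4 side-pix err vs top [1.5 0.8]
   tri [ 382.6 -113.2   89.9] gap 4.8 side-pix err vs top [1.4 0.9]
red top [ 431.2 -350.9] 6.36 scale 0.9994 lens [np.float64(0.1942), np.float64(0.1938), np.float64(0.1139), np.float64(0.1136)]
red side [ 430.8 -355.5] 6.34 scale 0.9964 lens [np.float64(0.1936), np.float64(0.1929), np.float64(0.1134), np.float64(0.114)]
   tri [ 522.8 -285.3   90.3] gap 2.0 side-pix err vs top [0.8 0.9]
   tri [ 535.1 -398.7   90.6] gap 1.5 side-pix err vs top [0.7 1. ]
   tri [ 329.2 -306.9   91.4] gap 2.3 side-pix err vs top [0.8 0.8]
   tri [ 342.2 -420.3   90.9] gap 2.5 side-pix err vs top [1. 1.]
```

The side camera shows a constant offset of about 1 px, for the tool as well as the trays, so the top view agrees with the robot. Descending to grasp the handle.

Request:
{"op": "servo_tool", "data": {
  "commands": [
    [[0, 0, 0, 50, 2.6, -0.8, 50], [0, 0, 0, 90, 2.6, -0.8, 50], [0, 0, 0, 115, 2.6, -0.8, 50], [0, 0, 0, 130, 2.6, -0.8, 50], [0, 0, 0, 134, 2.6, -0.8, 50]]
  ]
}}

```text
time: 1.82
position: [0.4745, 0.3375, 0.0661]
tool_rot: [-0.187, 1.564, 0.187]
ft_force: [-0.5, -0.7, -0.1]
grip_width: 0.574
```

Request:
{"op": "servo_tool", "data": {
  "commands": [
    [[0, 0, 0, 0, 0, 0, 30], [0, 0, 0, 0, 0, 0, 20], [0, 0, 0, 0, 0, 0, 10], [0, 0, 0, 0, 0, 0, 5], [0, 0, 0, 0, 0, 0, 5]]
  ],
  "newtons": 40
}}

```text
time: 2.45
position: [0.4749, 0.3365, 0.0668]
tool_rot: [-0.185, 1.564, 0.185]
ft_force: [-2.1, -1.0, 1.9]
grip_width: 0.135
```

```bash
python3 -c "
from h import *
go(477.4,332.1,65,13.2)"
```

```text
t 2.45 pos [474.9 336.5  66.8] psi 13.50 tilt 0.06 F [-2.1 -1.   1.9] w 11.7 | wx 0.30 shift [ 1.8 -4.9  1.4]
```

Request:
{"op": "servo_tool", "data": {
  "commands": [
    [[0, 0, 0, -4, 0, 0, 5], [0, 0, 0, -12, 0, 0, 5], [0, 0, 0, -25, 0, 0, 5], [0, 0, 0, -45, 0, 0, 5], [0, 0, 0, -65, 0, 0, 5]]
  ],
  "newtons": 50
}}

```text
time: 3.08
position: [0.4756, 0.3365, 0.1328]
tool_rot: [-0.185, 1.562, 0.185]
ft_force: [0.2, 0.3, -4.9]
grip_width: 0.137
```

Request:
{"op": "servo_tool", "data": {
  "commands": [
    [[0, 0, 0, -25, 0, 0, 5], [0, 0, 0, -50, 0, 0, 5], [0, 0, 0, -70, 0, 0, 5], [0, 0, 0, -80, 0, 0, 5], [0, 0, 0, -80, 0, 0, 5]]
  ]
}}

```text
time: 3.7
position: [0.4758, 0.3367, 0.2124]
tool_rot: [-0.184, 1.562, 0.186]
ft_force: [-0.2, 0.2, -6.1]
grip_width: 0.133
```

```bash
python3 -c "
from h import *
go(445.9,-19.4,212,24.2)"
```

```text
t 3.70 pos [475.8 336.7 212.4] psi 13.51 tilt 0.09 F [-0.2  0.2 -6.1] w 11.5 | wx -10.69 shift [  -0.  -339.3 -112.2]
```

Request:
{"op": "servo_tool", "data": {
  "commands": [
    [[-0.3, 0, 0, 0, -9.5, -3.2, 5], [-0.9, 0, 0, 0, -28.4, -9.6, 5], [-2, 0, 0, 0, -61.5, -20.8, 5], [-3.3, 0, 0, 0, -104.2, -35.2, 5], [-4.7, 0, 0, 0, -146.8, -49.7, 5]]
  ]
}}

```text
time: 4.32
position: [0.4607, 0.1788, 0.211]
tool_rot: [-0.25, 1.557, 0.249]
ft_force: [0.1, -1.2, -6.0]
grip_width: 0.133
```

```bash
python3 -c "
from h import *
go(443.9,-14.9,212,24.2)"
```

```text
t 4.33 pos [460.7 178.8 211. ] psi 18.20 tilt 0.07 F [ 0.1 -1.2 -6. ] w 11.5 | wx -6.00 shift [  -0.8 -178.7  -76.4]
```

Request:
{"op": "servo_tool", "data": {
  "commands": [
    [[-1.4, 0, 0, 0, -41, -17.8, 5], [-2.7, 0, 0, 0, -82, -35.5, 5], [-4, 0, 0, 0, -121, -52.3, 5], [-5, 0, 0, 0, -150, -64.8, 5], [-5.6, 0, 0, 0, -168, -72.6, 5]]
  ]
}}

```text
time: 4.95
position: [0.4434, -0.0036, 0.211]
tool_rot: [-0.323, 1.547, 0.324]
ft_force: [0.4, 1.1, -6.6]
grip_width: 0.133
```

Request:
{"op": "servo_tool", "data": {
  "commands": [
    [[-0.3, 0, 0, 0, -9.5, -4, 5], [-0.4, 0, 0, 0, -13, -5.6, 5], [-0.4, 0, 0, 0, -13.5, -5.8, 5], [-0.4, 0, 0, 0, -13.5, -5.8, 5]]
  ]
}}

```text
time: 5.45
position: [0.4451, -0.014, 0.2114]
tool_rot: [-0.332, 1.545, 0.333]
ft_force: [-0.3, 0.1, -6.6]
grip_width: 0.132
```

```bash
python3 -c "
from h import *
go(443.9,-14.9,212,24.2)
a=snap('top','t3');b=snap('side','s3')
z=cv2.resize(a[180:300,280:380],None,fx=4,fy=4,interpolation=cv2.INTER_CUBIC)
w=cv2.resize(b[140:260,250:350],None,fx=4,fy=4,interpolation=cv2.INTER_CUBIC)
cv2.imwrite('pics/c3.png',np.hstack([z,w]))
print([proj('top',[.4459,-.0194,h]).round(1) for h in(.096,.241)])"
```

```text
t 5.45 pos [445.1 -14.  211.4] psi 24.29 tilt 0.01 F [-0.3  0.1 -6.6] w 11.5 | wx 0.09 shift [-0.6 -0.4 -1.5]
[array([330.1, 241.8]), array([331.2, 238.7])]
```

View pics/c3.png

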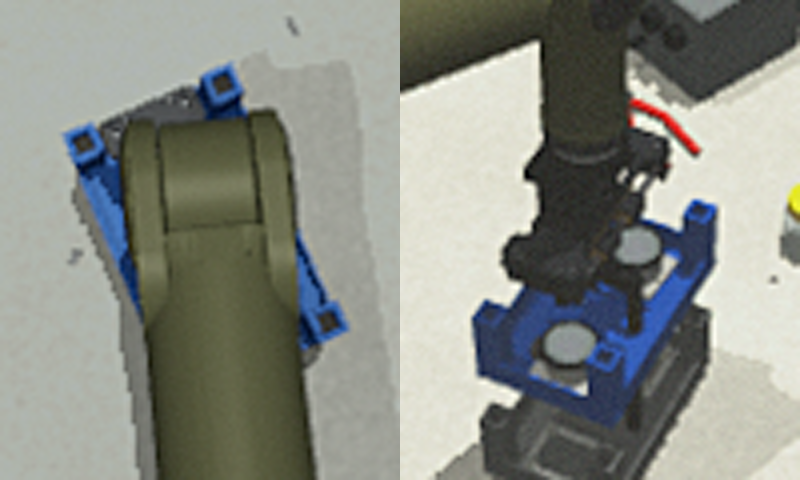

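The hover picture shows three blue sockets in the top crop at (84,144), (222,82) and (328,320). Measuring the held tray against the grey pose, using the same camera.

```bash
cat >> h.py <<'E'
def held(n,img,seeds,f,org,idx,z):
    im=cv2.imread(img); pp=[(np.array(s)+.5)/f-.5+org for s in seeds]
    for nm,q in(('seed',pp),('ref',[refine(im,s) for s in pp])):
        t,th,res=fit(np.array([plane(n,*p,z)[:2] for p in q]),L[idx]); print(n,nm,(t*1000).round(1),np.degrees(th).round(2),(res*1000).round(1).ravel())
E
python3 -c "
from h import *
held('top','pics/t3.png',[(84,144),(222,82),(328,320)],4,(280,180),[0,1,3],.2406)
held('side','pics/s3.png',[(702-400,212),(606-400,355),(490-400,310)],4,(250,140),[1,3,2],.2406)
go(443.9,-14.9,212,24.2)"
```

```text
top seed [449.9 -18.6] 24.48 [-0.7 -0.7  0.5  0.   0.2  0.7]
top ref [449.9 -18.2] 24.2 [ 0.1  0.1 -0.1  0.  -0.  -0.1]
side seed [451.8 -23.2] 23.15 [-1.1 -0.5  1.6 -0.3 -0.5  0.8]
side ref [447.4 -24.5] 23.36 [-5.6 -1.8  4.7  1.5  0.9  0.3]
t 5.55 pos [445.1 -14.1 211.5] psi 24.28 tilt 0.01 F [-0.4 -0.2 -5.7] w 11.3 | wx 0.08 shift [-0.5 -0.3 -1.5]
```

Request:
{"op": "servo_tool", "data": {
  "commands": [
    [[0, 0, 0, 10, 0, -2.2, 5], [0, 0, 0, 25, 0, -4.2, 5], [0, 0, 0, 37, 0, -4.2, 5], [0, 0, 0, 42, 0, -4.2, 5], [0, 0, 0, 42, 0, -4.2, 5]]
  ]
}}

```text
time: 6.18
position: [0.441, -0.0165, 0.1691]
tool_rot: [-0.331, 1.546, 0.331]
ft_force: [0.4, 0.1, -5.7]
grip_width: 0.136
```

```bash
python3 -c "
from h import *
a=snap('top','t4');b=snap('side','s4')
s=ctrl.get_state(); z=s['position'][2]-.0668+.096
t=np.array([445.9,-19.4])/1000; c,q=np.cos(np.radians(24.2)),np.sin(np.radians(24.2)); Q=np.array([[c,-q],[q,c]])
im={'top':a,'side':b}
for n,off,idx in(('top',(0,0),[0,1,3]),('side',(1.4,.85),[1,3])):
  pp=[proj(n,[*(t+Q@L[i]),z])+off for i in idx]
  for r in(2.6,3.2): 
    rr=[refine(im[n],p,r) for p in pp]
    T,th,res=fit(np.array([plane(n,*(p-off),z)[:2] for p in rr]),L[idx]); print(n,r,(T*1000).round(1),np.degrees(th).round(2),(res*1000).round(1).ravel())
go(445.1,-14.1,170,24.2)
w=cv2.resize(b[140:280,240:360],None,fx=5,fy=5,interpolation=cv2.INTER_CUBIC)
for i in range(4):
  p=proj('side',[*(t+Q@L[i]),z])+(1.4,.85); print(i,((p+.5-(240,140))*5).round())
cv2.imwrite('pics/c4.png',w[100:])
"
```

```text
top 2.6 [445.7 -20.7] 24.08 [-0. -0. -0.  0.  0.  0.]
top 3.2 [445.8 -20.7] 24.07 [ 0.1 -0.1 -0.1  0.1  0.   0. ]
side 2.6 [443.7 -18.9] 24.44 [-0.4 -0.2  0.4  0.2]
side 3.2 [440.2 -21.7] 23.77 [-5.4 -2.4  5.4  2.4]
t 6.28 pos [441.6 -16.5 169.9] psi 24.21 tilt 0.05 F [ 0.1  0.3 -6.8] w 11.7 | wx 0.01 shift [-0.1  0.7  4.1]
0 [290. 257.]
1 [424. 305.]
2 [166. 433.]
3 [307. 487.]
```

View pics/c4.png

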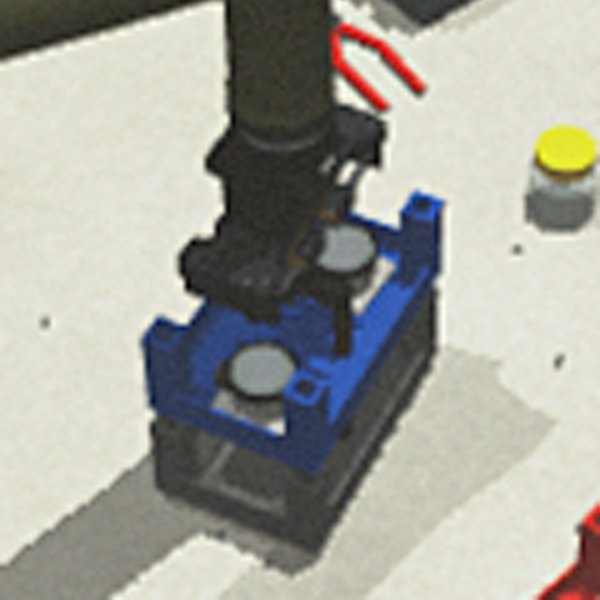

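Socket positions predicted from the grey pose match the side view within about 0.3 px, and top says about 1 mm off. After a tiny correction I'll lower slowly, watching the force.

Request:
{"op": "servo_tool", "data": {
  "commands": [
    [[0, 0, 0, 3, 0.6, 0.3, 5], [0, 0, 0, 6, 0.6, 0.3, 5], [0, 0, 0, 8, 0.6, 0.3, 5], [0, 0, 0, 10, 0.6, 0.3, 5], [0, 0, 0, 12, 0.6, 0.3, 5]]
  ]
}}

```text
time: 6.9
position: [0.4413, -0.0158, 0.1575]
tool_rot: [-0.331, 1.545, 0.331]
ft_force: [0.2, 0.6, -5.2]
grip_width: 0.134
```

Request:
{"op": "servo_tool", "data": {
  "commands": [
    [[0, 0, 0, 2, 0, 0, 5], [0, 0, 0, 4, 0, 0, 5], [0, 0, 0, 6, 0, 0, 5], [0, 0, 0, 7, 0, 0, 5], [0, 0, 0, 8, 0, 0, 5]]
  ]
}}

```text
time: 7.52
position: [0.4413, -0.0158, 0.1495]
tool_rot: [-0.331, 1.545, 0.331]
ft_force: [-0.7, 0.5, -5.1]
grip_width: 0.134
```

Pins are well inside (origin at about 82.7 mm) with no side force. A last 1–2 mm until contact.

Request:
{"op": "servo_tool", "data": {
  "commands": [
    [[0, 0, 0, 0.5, 0, 0, 5], [0, 0, 0, 1, 0, 0, 5], [0, 0, 0, 1.5, 0, 0, 5], [0, 0, 0, 1.5, 0, 0, 5]]
  ]
}}

```text
time: 8.02
position: [0.4414, -0.0157, 0.1486]
tool_rot: [-0.331, 1.545, 0.332]
ft_force: [-1.5, 0.5, 0.4]
grip_width: 0.138
```

Seated: the force changed from −5 to +0.4 N at an origin height of 81.8 mm. Release and retreat.

Request:
{"op": "servo_tool", "data": {
  "commands": [
    [[0, 0, 0, 0, 0, 0, 20], [0, 0, 0, 0, 0, 0, 35], [0, 0, 0, 0, 0, 0, 50], [0, 0, 0, 0, 0, 0, 50]]
  ]
}}

```text
time: 8.52
position: [0.4415, -0.0158, 0.1482]
tool_rot: [-0.331, 1.545, 0.331]
ft_force: [0.7, 0.5, -0.4]
grip_width: 0.484
```

Request:
{"op": "servo_tool", "data": {
  "commands": [
    [[0, 0, 0, -15, 0, 0, 50], [0, 0, 0, -40, 0, 0, 50], [0, 0, 0, -80, 0, 0, 50], [0, 0, 0, -100, 0, 0, 50], [0, 0, 0, -100, 0, 0, 50]]
  ]
}}

```text
time: 9.15
position: [0.4426, -0.0157, 0.2503]
tool_rot: [-0.331, 1.541, 0.331]
ft_force: [-0.8, 0.0, -0.8]
grip_width: 0.573
```

```bash
python3 -c "
from h import *
go(431.2,-350.9,200,6.4)"
```

```text
t 9.15 pos [442.6 -15.7 250.3] psi 24.21 tilt 0.26 F [-0.8  0.  -0.8] w 49.9 | wx 17.81 shift [  49.9 -301.  -148. ]
```

Request:
{"op": "servo_tool", "data": {
  "commands": [
    [[17.8, 0, 0, 0, -301, -148, 50], [17.8, 0, 0, 0, -301, -148, 50], [17.8, 0, 0, 0, -301, -148, 50], [17.8, 0, 0, 0, -301, -148, 50], [17.8, 0, 0, 0, -301, -148, 50]]
  ]
}}

```text
time: 9.78
position: [0.4299, -0.3296, 0.2476]
tool_rot: [-0.088, 1.568, 0.089]
ft_force: [1.2, -0.5, -1.1]
grip_width: 0.574
```

Request:
{"op": "servo_tool", "data": {
  "commands": [
    [[0, 0, 0, 20, -22, -11, 50], [0, 0, 0, 80, -22, -11, 50], [0, 0, 0, 110, -22, -11, 50], [0, 0, 0, 120, -22, -11, 50], [0, 0, 0, 120, -22, -11, 50]]
  ]
}}

```text
time: 10.4
position: [0.4219, -0.3512, 0.1279]
tool_rot: [-0.088, 1.57, 0.088]
ft_force: [0.4, -0.1, -0.2]
grip_width: 0.572
```

```bash
python3 -c "
from h import *
go(431.2,-350.9,66,6.4)
im=snap('top','t5')
T=None
for z in(.178,.182):
  t=np.array([445.9,-19.4])/1000; c,q=np.cos(np.radians(24.2)),np.sin(np.radians(24.2)); Q=np.array([[c,-q],[q,c]])
  rr=[refine(im,proj('top',[*(t+Q@l),z])) for l in L]
  T,th,res=fit(np.array([plane('top',*p,z)[:2] for p in rr])); print(z,(T*1000).round(1),np.degrees(th).round(2),(res*1000).round(1).ravel(), np.linalg.norm(rr[0]-rr[3]))
  P=np.array([plane('top',*p,z)[:2] for p in rr]);print('scale',np.linalg.norm(P-P.mean(0))/np.linalg.norm(L))
"
```

```text
t 10.40 pos [ 421.9 -351.2  127.9] psi 6.40 tilt 0.05 F [ 0.4 -0.1 -0.2] w 49.7 | wx 0.00 shift [61.9 -0.8  9.4]
0.178 [446.1 -19.9] 24.08 [ 0.   0.1  0.2  0.   0.  -0.  -0.2 -0.1] 72.5190830082307
scale 1.0011530512875642
0.182 [445.8 -19.8] 24.08 [-0.2 -0.1 -0.1  0.   0.3 -0.1 -0.   0.2] 72.51908561442185
scale 0.9982425558541868
```

Blue is fully seated: (446.1, −19.9) at 24.1°, with uniform residuals. Now grasping red.

Request:
{"op": "servo_tool", "data": {
  "commands": [
    [[0, 0, 0, 5, -0.8, 9.4, 50], [0, 0, 0, 20, -0.8, 9.4, 50], [0, 0, 0, 40, -0.8, 9.4, 50], [0, 0, 0, 56, -0.8, 9.4, 50], [0, 0, 0, 62, -0.8, 9.4, 50]]
  ]
}}

```text
time: 11.08
position: [0.4304, -0.3504, 0.0642]
tool_rot: [-0.087, 1.571, 0.088]
ft_force: [-0.2, -0.1, 0.5]
grip_width: 0.575
```

Request:
{"op": "servo_tool", "data": {
  "commands": [
    [[0, 0, 0, 0, 0, 0, 30], [0, 0, 0, 0, 0, 0, 20], [0, 0, 0, 0, 0, 0, 10], [0, 0, 0, 0, 0, 0, 5], [0, 0, 0, 0, 0, 0, 5]]
  ],
  "newtons": 40
}}

```text
time: 11.7
position: [0.431, -0.3512, 0.0663]
tool_rot: [-0.088, 1.57, 0.088]
ft_force: [-2.3, 0.3, 1.7]
grip_width: 0.135
```

```bash
python3 -c "
from h import *
go(431.2,-350.9,66,6.4)"
```

```text
t 11.70 pos [ 431.  -351.2   66.3] psi 6.39 tilt 0.03 F [-2.3  0.3  1.7] w 11.7 | wx -0.01 shift [0.3 0.2 0.3]
```

Request:
{"op": "servo_tool", "data": {
  "commands": [
    [[0, 0, 0, -4, 0, 0, 5], [0, 0, 0, -12, 0, 0, 5], [0, 0, 0, -25, 0, 0, 5], [0, 0, 0, -45, 0, 0, 5], [0, 0, 0, -70, 0, 0, 5]]
  ],
  "newtons": 50
}}

```text
time: 12.32
position: [0.4314, -0.351, 0.1376]
tool_rot: [-0.088, 1.569, 0.088]
ft_force: [0.7, -0.2, -5.2]
grip_width: 0.132
```

Request:
{"op": "servo_tool", "data": {
  "commands": [
    [[0, 0, 0, -30, 0, 0, 5], [0, 0, 0, -65, 0, 0, 5], [0, 0, 0, -100, 0, 0, 5], [0, 0, 0, -130, 0, 0, 5], [0, 0, 0, -145, 0, 0, 5]]
  ]
}}

```text
time: 12.95
position: [0.4317, -0.3518, 0.2837]
tool_rot: [-0.088, 1.566, 0.086]
ft_force: [0.8, -0.9, -4.5]
grip_width: 0.132
```

Request:
{"op": "servo_tool", "data": {
  "commands": [
    [[0, 0, 0, -5, 0, 0, 5], [0, 0, 0, -5, 0, 0, 5]]
  ]
}}

```text
time: 13.2
position: [0.4312, -0.3507, 0.2855]
tool_rot: [-0.087, 1.57, 0.088]
ft_force: [0.4, -0.2, -5.1]
grip_width: 0.136
```

```bash
python3 -c "
from h import *
go(446.1,-19.9,286,24.1)"
```

```text
t 13.20 pos [ 431.2 -350.7  285.5] psi 6.41 tilt 0.05 F [ 0.4 -0.2 -5.1] w 11.9 | wx -17.69 shift [-3.000e-01  3.271e+02  5.170e+01]
```

Request:
{"op": "servo_tool", "data": {
  "commands": [
    [[-0.5, 0, 0, 0, 9.8, 1.6, 5], [-1.6, 0, 0, 0, 29.6, 4.7, 5], [-3.5, 0, 0, 0, 64.2, 10.2, 5], [-5.9, 0, 0, 0, 108.6, 17.2, 5], [-8.3, 0, 0, 0, 153.1, 24.2, 5]]
  ]
}}

```text
time: 13.82
position: [0.4378, -0.194, 0.2853]
tool_rot: [-0.202, 1.562, 0.204]
ft_force: [0.2, 0.4, -5.1]
grip_width: 0.13
```

```bash
python3 -c "
from h import *
go(446.1,-19.9,286,24.1)"
```

```text
t 13.82 pos [ 437.8 -194.   285.3] psi 14.82 tilt 0.06 F [ 0.2  0.4 -5.1] w 11.3 | wx -9.28 shift [ -0.6 166.2  52.5]
```

Request:
{"op": "servo_tool", "data": {
  "commands": [
    [[-2.3, 0, 0, 0, 42, 13, 5], [-4.6, 0, 0, 0, 84, 26, 5], [-6.6, 0, 0, 0, 120, 37.3, 5], [-8.1, 0, 0, 0, 146, 45.4, 5], [-9, 0, 0, 0, 162, 50.4, 5]]
  ]
}}

```text
time: 14.45
position: [0.4458, -0.0253, 0.2856]
tool_rot: [-0.326, 1.547, 0.326]
ft_force: [0.1, -0.4, -4.4]
grip_width: 0.132
```

Request:
{"op": "servo_tool", "data": {
  "commands": [
    [[-0.3, 0, 0, 0, 5, 1.5, 5], [-0.3, 0, 0, 0, 6, 1.7, 5], [-0.3, 0, 0, 0, 6, 1.7, 5], [-0.3, 0, 0, 0, 6, 1.7, 5]]
  ]
}}

```text
time: 14.95
position: [0.4452, -0.0213, 0.2862]
tool_rot: [-0.327, 1.546, 0.327]
ft_force: [0.7, -0.1, -4.1]
grip_width: 0.134
```

```bash
cat > m.py <<'E'
from h import *
import sys
k=sys.argv[1]
a=snap('top','t'+k);b=snap('side','s'+k)
go(446.1,-19.9,286,24.1)
s=ctrl.get_state(); z=s['position'][2]-.0663+.096; print('origin z',z-.096)
M=R.from_rotvec(s['tool_rot']).as_matrix(); th=np.arctan2(M[1,2],M[0,2])
c,q=np.cos(th),np.sin(th); Q=np.array([[c,-q],[q,c]]); t=s['position'][:2]
P=[]
for i in range(4):
  p=proj('top',[*(t+Q@L[i]),z]); r=refine(a,p); g=refine(a,r,2.6)
  P.append(plane('top',*r,z)[:2]); print(i,p.round(1),r.round(1),g.round(1),a[int(r[1])+0,int(r[0])])
P=np.array(P)
for idx in([0,1,3],[0,1]):
  T,h,res=fit(P[idx],L[idx]); print(idx,(T*1000).round(1),np.degrees(h).round(2),(res*1000).round(1).ravel())
t=np.array([.4461,-.0199]);th=np.radians(24.1);c,q=np.cos(th),np.sin(th); Q=np.array([[c,-q],[q,c]])
for i in range(4): print('side pred',i,((proj('side',[*(t+Q@L[i]),z])+(1.4,.85)+.5-(240,90))*4).round())
w=cv2.resize(b[90:240,240:340],None,fx=4,fy=4,interpolation=cv2.INTER_CUBIC)
v=cv2.resize(a[180:330,280:380],None,fx=4,fy=4,interpolation=cv2.INTER_CUBIC)
cv2.imwrite(f'pics/c{k}.png',np.hstack([w,v]))
E
python3 m.py 6
```

```text
t 15.05 pos [445.2 -21.  286.1] psi 23.95 tilt 0.01 F [ 0.   0.7 -4.3] w 11.5 | wx -0.15 shift [0.1 0.6 1.3]
origin z 0.21981354659793476
0 [300.2 213.5] [300.3 212.6] [300.2 212.6] [55 54 46]
1 [337.2 197.9] [337.3 196.9] [337.3 196.9] [54 54 42]
2 [327.4 277.5] [322.8 278.4] [322.6 278.8] [17 36 33]
3 [365.  261.1] [365.1 260.1] [365.1 260.1] [54 54 48]
[0, 1, 3] [447.9 -21.2] 23.96 [-0.   0.2  0.  -0.1  0.  -0. ]
[0, 1] [447.9 -21.1] 23.91 [-0.1  0.1  0.1 -0.1]
side pred 0 [229. 318.]
side pred 1 [342. 358.]
side pred 2 [125. 460.]
side pred 3 [243. 504.]
```

View pics/c6.png

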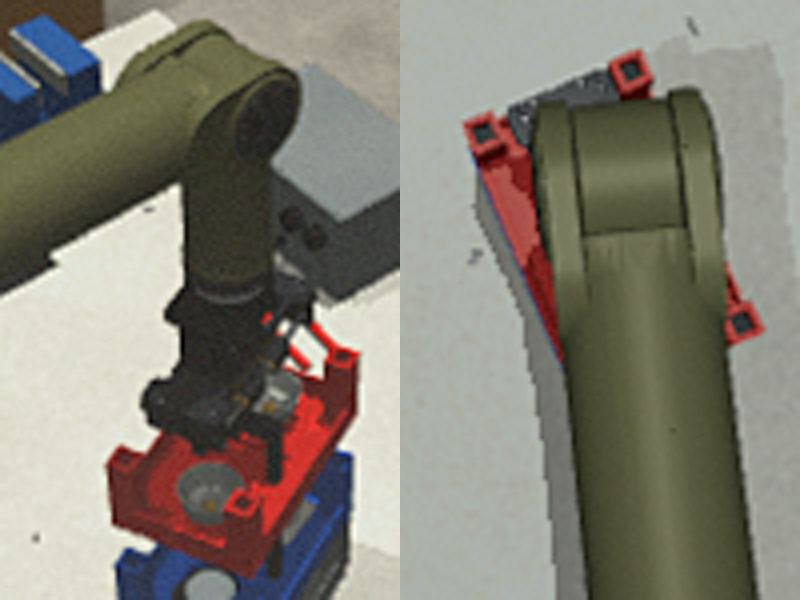

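The side view matches predictions within about 0.7 px, and the top says a (−1.8, +1.3) mm correction is needed. Apply it, lower to just above the sockets and re-measure.

Request:
{"op": "servo_tool", "data": {
  "commands": [
    [[-0.1, 0, 0, 8, 1.6, -0.9, 5], [-0.1, 0, 0, 20, 1.6, -0.9, 5], [-0.1, 0, 0, 30, 1.6, -0.9, 5], [-0.1, 0, 0, 35, 1.6, -0.9, 5], [-0.1, 0, 0, 35, 1.6, -0.9, 5]]
  ]
}}

```text
time: 15.68
position: [0.4434, -0.0194, 0.2506]
tool_rot: [-0.33, 1.546, 0.33]
ft_force: [0.1, -0.4, -4.7]
grip_width: 0.134
```

```bash
python3 m.py 7
```

```text
t 15.78 pos [443.9 -19.3 251.3] psi 24.11 tilt 0.03 F [ 0.2  0.5 -4.5] w 11.8 | wx 0.01 shift [-34.7  -1.4   1.8]
origin z 0.18499346246636642
0 [300.1 215.6] [300.  214.8] [300.  214.8] [52 56 46]
1 [336.1 200.2] [336.1 199.5] [336.  199.5] [59 59 48]
2 [326.7 277.8] [321.7 278.2] [321.6 278.4] [19 36 34]
3 [363.3 261.7] [363.2 261. ] [363.2 261.1] [51 49 44]
[0, 1, 3] [446.  -19.1] 24.05 [-0.   0.1  0.  -0.1 -0.  -0. ]
[0, 1] [446. -19.] 24.03 [-0.   0.1  0.  -0.1]
side pred 0 [230. 345.]
side pred 1 [341. 384.]
side pred 2 [128. 487.]
side pred 3 [244. 531.]
```

Request:
{"op": "servo_tool", "data": {
  "commands": [
    [[0, 0, 0, 3, -0.5, -0.1, 5], [0, 0, 0, 6, -0.5, -0.1, 5], [0, 0, 0, 8, -0.5, -0.1, 5], [0, 0, 0, 10, -0.5, -0.1, 5], [0, 0, 0, 12, -0.5, -0.1, 5]]
  ]
}}

```text
time: 16.4
position: [0.4439, -0.0199, 0.2389]
tool_rot: [-0.33, 1.545, 0.33]
ft_force: [0.4, 0.1, -4.6]
grip_width: 0.135
```

Request:
{"op": "servo_tool", "data": {
  "commands": [
    [[0, 0, 0, 2, 0, 0, 5], [0, 0, 0, 4, 0, 0, 5], [0, 0, 0, 6, 0, 0, 5], [0, 0, 0, 7, 0, 0, 5], [0, 0, 0, 8, 0, 0, 5]]
  ]
}}

```text
time: 17.02
position: [0.4438, -0.0198, 0.231]
tool_rot: [-0.33, 1.545, 0.33]
ft_force: [-0.3, 0.8, -4.2]
grip_width: 0.132
```

Request:
{"op": "servo_tool", "data": {
  "commands": [
    [[0, 0, 0, 0.5, 0, 0, 5], [0, 0, 0, 1, 0, 0, 5], [0, 0, 0, 1.5, 0, 0, 5], [0, 0, 0, 1.5, 0, 0, 5]]
  ]
}}

```text
time: 17.52
position: [0.444, -0.0198, 0.23]
tool_rot: [-0.33, 1.545, 0.33]
ft_force: [-1.0, 0.0, -1.8]
grip_width: 0.135
```

Request:
{"op": "servo_tool", "data": {
  "commands": [
    [[0, 0, 0, 0.4, 0, 0, 5], [0, 0, 0, 0.7, 0, 0, 5], [0, 0, 0, 0.7, 0, 0, 5]]
  ]
}}

```text
time: 17.9
position: [0.4441, -0.0199, 0.2299]
tool_rot: [-0.33, 1.544, 0.33]
ft_force: [-3.0, 0.1, 5.7]
grip_width: 0.135
```

Firm contact at an origin height of 163.6 mm (164 nominal). Release and retreat.

Request:
{"op": "servo_tool", "data": {
  "commands": [
    [[0, 0, 0, -0.5, 0, 0, 20], [0, 0, 0, -0.5, 0, 0, 35], [0, 0, 0, -0.5, 0, 0, 50], [0, 0, 0, -0.5, 0, 0, 50]]
  ]
}}

```text
time: 18.4
position: [0.4438, -0.0198, 0.2292]
tool_rot: [-0.33, 1.545, 0.33]
ft_force: [-0.4, -0.2, -0.4]
grip_width: 0.481
```

Request:
{"op": "servo_tool", "data": {
  "commands": [
    [[0, 0, 0, -15, 0, 0, 50], [0, 0, 0, -40, 0, 0, 50], [0, 0, 0, -75, 0, 0, 50], [0, 0, 0, -90, 0, 0, 50], [0, 0, 0, -90, 0, 0, 50]]
  ]
}}

```text
time: 19.02
position: [0.4444, -0.0198, 0.3203]
tool_rot: [-0.33, 1.543, 0.33]
ft_force: [0.0, 0.8, -0.6]
grip_width: 0.575
```

Request:
{"op": "servo_tool", "data": {
  "commands": [
    [[0, 0, 0, 0, 280, 0, 50], [0, 0, 0, 0, 280, 0, 50], [0, 0, 0, 0, 280, 0, 50], [0, 0, 0, 0, 280, 0, 50], [0, 0, 0, 0, 280, 0, 50]]
  ]
}}

```text
time: 19.65
position: [0.3269, 0.2382, 0.3177]
tool_rot: [-0.335, 1.547, 0.333]
ft_force: [0.3, -1.0, -0.4]
grip_width: 0.57
```

```bash
python3 -c "
from h import *
go(0,0,0,24)
im=snap('top','t9');b=snap('side','s9')
t=np.array([.4461,-.0199]);th=np.radians(24.1);c,q=np.cos(th),np.sin(th); Q=np.array([[c,-q],[q,c]])
for z in(.260,.265):
  rr=[refine(im,proj('top',[*(t+Q@l),z])) for l in L]
  P=np.array([plane('top',*p,z)[:2] for p in rr]);T,h,res=fit(P)
  print(z,(T*1000).round(1),np.degrees(h).round(2),(res*1000).round(1).ravel(),'scale',np.linalg.norm(P-P.mean(0))/np.linalg.norm(L))
w=cv2.resize(b[130:280,230:360],None,fx=4,fy=4,interpolation=cv2.INTER_CUBIC)
v=cv2.resize(im[180:330,290:360],None,fx=4,fy=4,interpolation=cv2.INTER_CUBIC)
cv2.imwrite('pics/c9.png',np.hstack([w,v])[:600,:800])
"
```

```text
t 19.65 pos [326.9 238.2 317.7] psi 24.38 tilt 0.15 F [ 0.3 -1.  -0.4] w 49.6 | wx 0.38 shift [ 318.7  -81.8 -395.3]
0.26 [446.6 -19.7] 24.06 [-0.1  0.1  0.1 -0.1  0.   0.  -0.  -0. ] scale 1.000418439992766
0.265 [446.2 -19.6] 24.06 [-0.4 -0.2 -0.3 -0.1  0.5 -0.   0.2  0.3] scale 0.9965526011424279
```

View pics/c9.png

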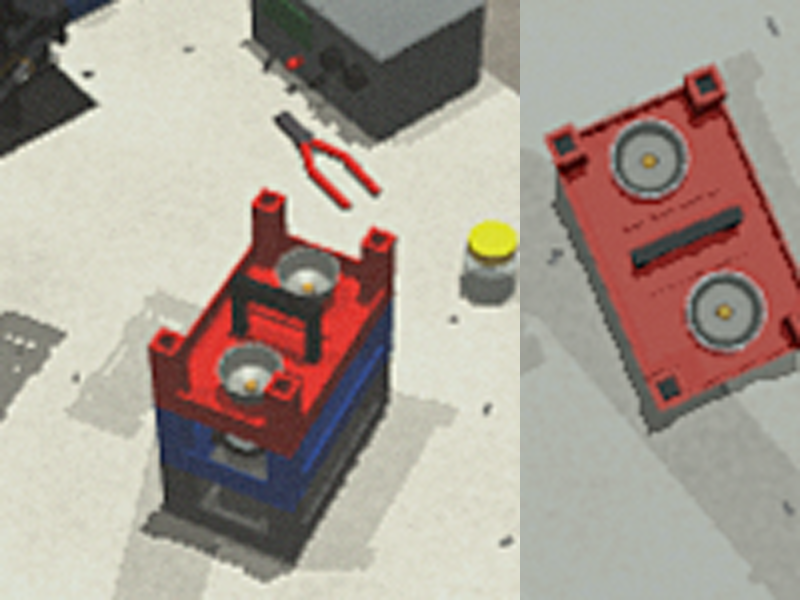

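The stack is closed and square. Both reflectors are in the red tray, a projector shows in the blue one, and the red sockets sit at the expected 260 mm with 0.1 mm residuals. The arm is clear, so I'm handing in.

```bash
python3 -c "
from bench import close_job
print(close_job())"
```

```text
the job is handed in; nothing more can be done
None
```

The stack is built and the job is handed in: the blue tray sits on the grey one and the red on the blue. It took about 20 s of robot time, well under the 62 s limit. Both trays were lowered slowly until the wrist force showed contact, then released.

**Fit:**

| Tray | Origin height at contact | Nominal height | Position after release (top view) | Turn |
|---|---|---|---|---|
| Blue | 81.8 mm | 82 mm | (446.1, −19.9) mm | 24.1° |
| Red | 163.6 mm | 164 mm | (446.6, −19.7) mm | 24.1° |

- The grey tray measured (445.9, −19.4) mm and 24.2° at the start, so all three line up within about 1 mm. I did not measure grey again after stacking.
- The four red sockets fit a level tray at 260 mm to within 0.1 mm.

**Contents:** The last picture shows both reflectors in the red tray. Only one projector lamp is visible in the blue tray under the red one. Both were in place just before blue was lowered, and no jolt was felt.

**Disagreements:**
- The side camera read about 1 px (roughly 5 mm) off the top camera. The offset was about the same for the tool and the trays, so I trusted the top camera.
- Automatic socket finding in the side view was unreliable, so there I compared predicted socket positions by eye.
- Blue was gripped about 5 mm off the handle's middle, which I allowed for when placing it.

The other things on the bench were not touched, though I did not measure them again.

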